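# Close the quick clamp on a plaster press mould

## Task

Clamp the two-part plaster mould shut: with the back of a finger push the open steel strap round on its post until it lies across the mould against its stop, and only then push the cam lever on the strap fully down. Work by pushing only; do not shift the upper half of the mould, and leave the bowl, the tool pot and the jar where they stand.

Things in the scene. Friction and masses are not known exactly. Their poses are not given: they have to be found in the camera images.
- clamp: Fixed mould clamp: plywood board 190 (x) x 270 (y) x 18 mm lying on the bench; origin at the centre of the board's underside, z up. On its middle stands the mould, 90 x 90 mm, its top 102 mm above the bench. At y = +85 mm stands the steel post (26 mm thick) that carries the strap; a thin stop pin, 10 mm thick and 136 mm high, stands at x = -21.5, y = +60 mm, where the strap comes to rest.
- post_axis (a point): Point on the vertical turning axis of the strap, at the height of the strap's top face (142 mm above the bench); axes as clamp. The nut on top of it reaches up to 149 mm.
- strap (a joint): Turn of the strap about its vertical post, rad. 0: wide open, strap pointing from the post along the board's +x. It grows clockwise seen from above; at 1.571 (the stop) the strap is home, pointing along the board's -y across the mould. Stiff, it stays where it is left: about 0.3 N m to turn it.
- strap_end (a point): Centre of the top face at the free end of the strap, 180 mm from the post axis. Its x axis points outward along the strap, z up. The strap is a straight steel bar 32 mm wide and 20 mm deep (underside 122 mm, top 142 mm above the bench, so 20 mm clear over the mould), with the cam lever mounted 85 mm from the post axis and a rubber foot, 34 mm across, under it that sits 6 to 8 mm above the mould while the lever is up. The outer 60 mm of the bar are bare.
- lever (a joint): Turn of the cam lever, rad. 0: fully raised, standing 60 degrees (1.05 rad) above level and leaning towards the post; it grows as the lever goes down towards the post, and at 1.05 (its end stop) it lies level along the strap. Stiff, it stays where it is left: about 0.5 N m to turn it, some 6 N at its grip, rising to about 14 N over the last 0.08 rad, where it presses the rubber foot under the strap onto the mould; let go, it may ease back by 0.02 rad.
- lever_pivot (a point): Lever's horizontal pivot, on the strap 85 mm from the post axis, 158 mm above the bench; x axis outward along the strap, z up.
- lever_pad (a point): Point to push: middle of the black grip on the lever's upper face (the face turned away from the post while it is raised), 80 mm from the pivot along the lever and 6 mm off its centre line. The lever is 97 mm long from the pivot; the grip is its outer 40 mm, 24 mm wide and 12 mm thick. Its x axis points along the lever from grip to pivot, z out of the upper face.
- foot: Round rubber pressure foot, 34 mm across and 8 mm thick, under the strap below the cam lever; origin at the centre of its underside. The lever moves it straight down by some 9 mm over its whole stroke, so that it presses on the mould when the lever is fully down and the strap is home.
- mould_top: Loose upper half of the white plaster mould, 90 x 90 x 42 mm, 0.4 kg or so, lying flush on the fixed lower half; origin at the centre of its underside, 60 mm above the bench.
- bowl: Bystander: loose terracotta bowl, 100 mm across, 45 mm high; origin at the centre of its underside.
- tool_pot: Bystander: loose metal pot, 84 mm across, 90 mm high, with wooden tool handles reaching to 180 mm; origin at the centre of its underside.
- jar: Bystander: loose amber glass jar with white cap, 60 mm across, 75 mm high; origin at the centre of its underside.
There are look-alikes about, which are no part of the job. What is shaped like the mould_top but turquoise or yellow is not meant.

How it is judged:
On the way, in this order (a step that is already met when the one before it is completed fails the run):
1. the strap lies home across the mould (within 0.06 rad of its stop) with the lever still up (below 0.35 rad) (value of joint strap above 1.51 rad and value of joint lever below 0.35 rad), for 0.2 s.
2. the lever is fully down (within 0.07 rad of its stop) with the strap home (value of joint strap above 1.51 rad and value of joint lever above 0.98 rad), for 0.2 s.
At the end, for the whole second after the job is handed in: Strap within 0.06 rad of its stop, lever within 0.07 rad of fully down, the rubber foot pressing on the upper mould half with over 3 N, that half at rest within 6 mm of where it began, bowl, pot and jar within 15 mm of where they began (all of step 2 and contact force between foot and mould_top above 3 N and z of mould_top in the frame of clamp below 0.063 m and distance of mould_top from where it was at the start of the episode below 0.006 m and linear speed of mould_top below 0.01 m/s and distance of each of bowl, tool_pot, jar from where it was at the start of the episode below 0.015 m); the robot touches nothing.
It fails at once if the lever is pushed down (beyond 0.5 rad) before the strap is home (value of joint lever above 0.5 rad and value of joint strap below 1.45 rad).
It fails at once if the upper mould half is shifted or lifted by more than 8 mm (distance of mould_top from where it was at the start of the episode above 0.008 m).
It fails at once if the bowl, tool pot or jar is moved by more than 20 mm or lifted (distance of any of bowl, tool_pot, jar from where it was at the start of the episode above 0.02 m).
It also fails if it takes over 59 s, if anything falls off the work surface, if the arm or the gripper's body presses on something with over 40 N, if the wrist force passes 120 N, or if a joint passes its speed limit or range.

## Robot

A 7-joint arm with a two-finger parallel gripper is mounted at the origin on the work surface. World frame = base frame: x ahead of the robot, y to its left, z up, the work surface at z = 0. Lengths are in m, angles in rad, forces in N, time in s.
With the tool pointing down it reaches from about 0.4 to 0.85 m from the base axis. Payload 4.4 kg.
Tool frame: the origin (TCP) lies on the mounting face of the last link; the fingertips stand 199 mm ahead of it and the grasp point (between the pads) lies 180 mm ahead of it (ctrl.finger_overhang is the distance from the TCP to the fingertips, in m); z points along the fingers, y is the line along which they close (so a half turn about z gives the same grasp; the last joint's range is limited). The gripper opens to 94 mm and grips with 3 to 60 N. Pads are 16 mm wide; open, the fingers measure 119 mm over their backs; the gripper's body (75 mm by 177 mm) begins 78 mm behind the grasp point.
Start: joints at [-1.255, 0.628, 0.038, 1.517, -0.027, 0.996, -0.02], TCP at [0.242, 0.603, 0.405] pointing down, gripper open.
Joint ranges: [-3.06, 3.06], [-0.37, 2.12], [-1.25, 1.32], [0.18, 2.47], [-1.1, 4.24], [0.23, 1.98], [-2.94, 2.94]. Speed limits (rad/s): [2.57, 2.57, 3.14, 3.14, 3.14, 3.14, 3.14].

## Interface

Orientations are given as a unit quaternion [w, x, y, z].
In Python, from station import ctrl gives the robot as it stands.
- The arm moves only by the tool apply_moves, never from a script. Its argument "increments" is a list of rows, each a list of 3 entries, a list of its own where there are three numbers: the shift along the tool's x, y, z in cm, then the turn about the tool's z in rad, then the opening, from 0 (shut) to 1 (fully open). In form: [[[x, y, z], turn, gripper], ...]. A call has 1 to 12 rows; each row is the pose to reach, as a shift and turn from the pose commanded when the call began, along the tool's axes at that moment; what a row does not reach only later rows make up. A row lasts 1/8 s, in which the tool goes at most 62.5 mm and 10.7 degrees, less where a joint would pass 70% of its speed; a pose out of reach is approached as far as the arm can. A call with a gripper value outside its range is refused whole. The fingers move at their own pace and stop on an object; "squeeze" is the grip in N (left out, the last holds). Time passes only in rows, so rows that repeat a pose let the fingers close. It gives the time, the measured TCP pose, the force, the opening and the grip force at its end, in the units of the state.
- ctrl.get_obs(): the state, without advancing time (a new reading comes with each control period).
- ctrl.snapshot(name): name is "scene" or "top" or "wrist"; returns a dict with "pixels" (400x640x3 uint8, red, green, blue), "intrinsics" (3x3 intrinsics, pixels), "R" (3x3) and "t" (3): a world point X has camera coordinates R X + t. Camera axes: x right, y down, z forward; pixel columns grow to the right and rows downward; lengths in m; the calibration is good to about 2 mm. A picture is of the moment at which its call begins. There is no depth.
- ctrl.hand_in(): hands the job in; it is judged then, once.
The state is a dict: "time": time; "qpos": joint angles; "qvel": joint speeds; "tau": joint torques, N m; "eef_pos": TCP position; "ee_rot": TCP orientation; "wrist_force": force on the tool from outside, world axes, zero at the start; "moment": the same for the moment, N m; "opening": finger opening in m; "finger_force": force on a finger pad.
Only numpy, scipy, OpenCV 4.12 (cv2) and the standard library are available. Lean on these libraries where they do the work, as an engineer would, in place of code of your own. Each camera call takes 0.05 s, during which the arm holds its last target. There are 200 camera calls.

## Working session

There is one attempt and no reset: what is moved stays moved. The work goes in short steps, Python scripts to look and compute and a tool call to move; the robot and the scene stay as the last step left them, time stands still between calls to the robot, and variables do not carry over. Pictures are saved under pics/ and viewed, at most 10 in all, crops included, and the job is handed in when it is done.

Besides the shell and the picture viewer there is one more tool, called after "Call:" as a command line: name --argument value ..., lists and objects as JSON in quotes. apply_moves: Moves the arm, as the interface text tells. Its arguments: {"type":"object","properties":{"increments":{"type":"array","items":{"type":"array"}},"squeeze":{"type":"number"}},"required":["increments"]}

```bash
mkdir -p pics
cat > h.py <<'E'
import numpy as np,cv2
from station import ctrl
def snap(n,f):
    s=ctrl.snapshot(n); cv2.imwrite('pics/'+f,s['pixels'][...,::-1]); np.savez('pics/'+f+'.npz',**{k:np.array(v) for k,v in s.items()}); return s
def ray(s,u,v,z):
    K,R,t=map(np.array,(s['intrinsics'],s['R'],s['t'])); t=t.ravel()
    d=R.T@np.linalg.solve(K,[u,v,1]); c=-R.T@t
    return c+d*(z-c[2])/d[2]
def proj(s,X):
    p=np.array(s['intrinsics'])@(np.array(s['R'])@np.array(X)+np.array(s['t']).ravel()); return p[:2]/p[2]
E
python3 - <<'E'
from h import *
for n in('scene','top'):
    s=snap(n,n+'1.png'); print(n,-np.array(s['R']).T@np.array(s['t']).ravel())
o=ctrl.get_obs(); print(o['eef_pos'],o['ee_rot'],ctrl.finger_overhang)
E
```

```text
scene [ 1.59239343 -0.03263651  0.83829445]
top [0.45257907 0.05617126 0.97304148]
[0.24207758 0.60297537 0.40385436] [-1.33874857e-04  1.89762425e-01  9.81829683e-01 -8.23248343e-04] 0.1992
```

View pics/scene1.png

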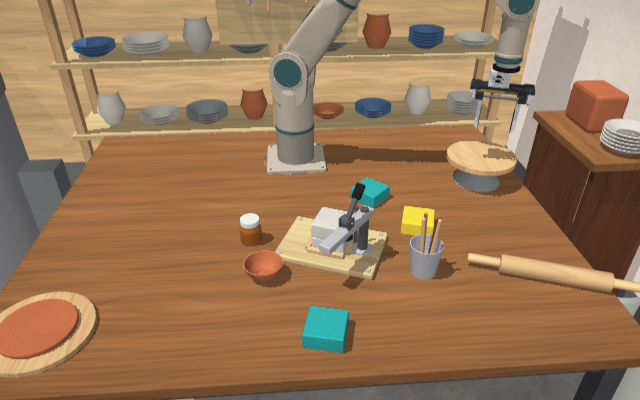

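View pics/top1.png

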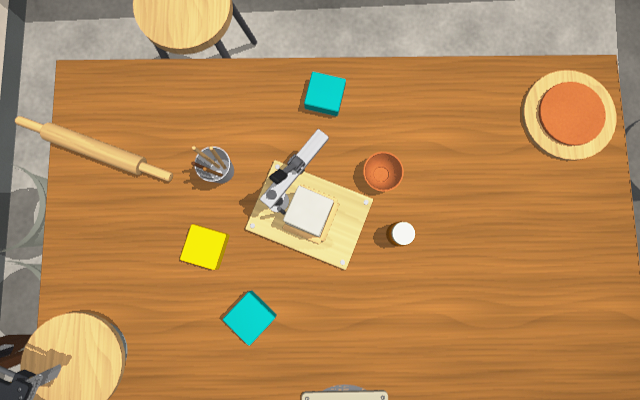

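The scene picture shows the clamp in mid-table with the strap partly open. In the top picture the board corners are near (276,161), (372,198), (346,269) and (246,231). The post is near (271,195), the strap end near (319,136), the pot (212,164), the bowl (383,172) and the jar (403,233). I'll enlarge the clamp.

Run:
```python
from h import *
im=cv2.imread('pics/top1.png'); cv2.imwrite('pics/topc.png',cv2.resize(im[120:280,230:390],None,fx=3.7,fy=3.7,interpolation=cv2.INTER_CUBIC))
im=cv2.imread('pics/scene1.png'); cv2.imwrite('pics/scenec.png',cv2.resize(im[170:290,260:420],None,fx=5,fy=5,interpolation=cv2.INTER_CUBIC))
s=dict(np.load('pics/top1.png.npz'))
for n,u,v,z in [('c1',276,161,.018),('c2',372,198,.018),('c3',346,269,.018),('c4',246,231,.018),('nut',271,195,.149),('end',319,136,.142),('pot',212,164,.09),('bowl',383,172,.045),('jar',403,233,.075)]: print(n,ray(s,u,v,z).round(3))
```

```text
c1 [0.663 0.161 0.018]
c2 [ 0.566 -0.08   0.018]
c3 [ 0.391 -0.011  0.018]
c4 [0.487 0.235 0.018]
nut [0.559 0.157 0.149]
end [0.691 0.052 0.142]
pot [0.641 0.302 0.09 ]
bowl [ 0.626 -0.105  0.045]
jar [ 0.476 -0.142  0.075]
```

View pics/topc.png

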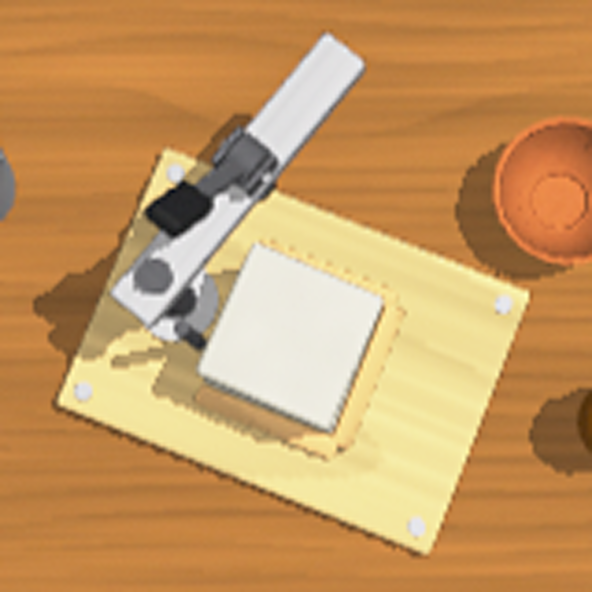

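View pics/scenec.png

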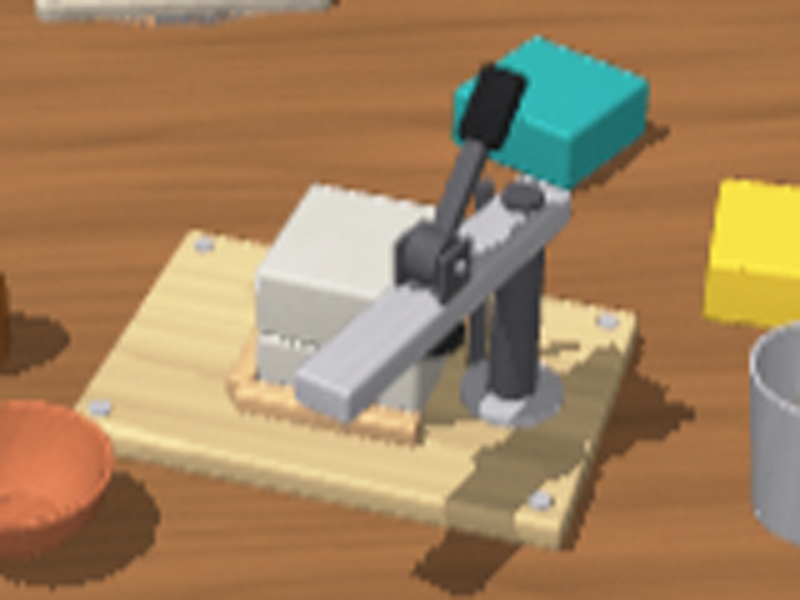

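The enlargements show the strap about 0.3 rad from open. The post is near (0.559,0.156), the strap end near (0.698,0.04), and the lever is up. The board is at yaw -22°, centre (0.527,0.076), and the measured strap length of 181 mm matches the given 180. I'll close the gripper, turn so its y axis lies across the strap, and go high to the side behind the strap.

Call:
apply_moves --increments '[[[0,0,-6],0,0],[[-12,-6,-8],0.1,0],[[-24,-12,-8],0.2,0],[[-62.4,-29.7,-8],0.31,0],[[-62.4,-29.7,-8],0.31,0],[[-62.4,-29.7,-8],0.31,0],[[-62.4,-29.7,-8],0.31,0],[[-62.4,-29.7,-8],0.31,0],[[-62.4,-29.7,-8],0.31,0],[[-62.4,-29.7,-8],0.31,0],[[-62.4,-29.7,-8],0.31,0],[[-62.4,-29.7,-8],0.31,0]]' --squeeze 20

```text
time: 1.6
eef_pos: [0.7086, 0.0969, 0.4841]
ee_rot: [-0.0, 0.339, 0.941, -0.0]
wrist_force: [0.1, 1.0, -0.3]
opening: 0.0001
finger_force: 0.0
```

Call:
apply_moves --increments '[[[0,0,5],0,0],[[0,0,10],0,0],[[0,0,15],0,0],[[0,0,16.5],0,0],[[0,0,16.5],0,0]]'

```text
time: 2.22
eef_pos: [0.7076, 0.0984, 0.3192]
ee_rot: [-0.001, 0.339, 0.941, -0.0]
wrist_force: [0.9, 0.8, 0.1]
opening: 0.0004
finger_force: 0.0
```

Run:
```python
from h import *
print(ctrl.get_obs()['eef_pos'],ctrl.get_obs()['wrist_force'])
s=snap('scene','s2.png');t=snap('top','t2.png')
a=cv2.resize(s['pixels'][150:310,240:440],None,fx=4,fy=4)[:560]
b=cv2.resize(t['pixels'][90:250,230:430],None,fx=2,fy=2)
cv2.imwrite('pics/s2c.png',cv2.resize(np.vstack([cv2.resize(a,(700,490))[:300],]),(700,300))[...,::-1])
cv2.imwrite('pics/m2.png',np.hstack([cv2.resize(s['pixels'][150:310,240:440],(400,320)),b])[...,::-1])
```

```text
[0.70761047 0.09836473 0.31922483] [0.85904736 0.82604776 0.14279522]
```

View pics/m2.png

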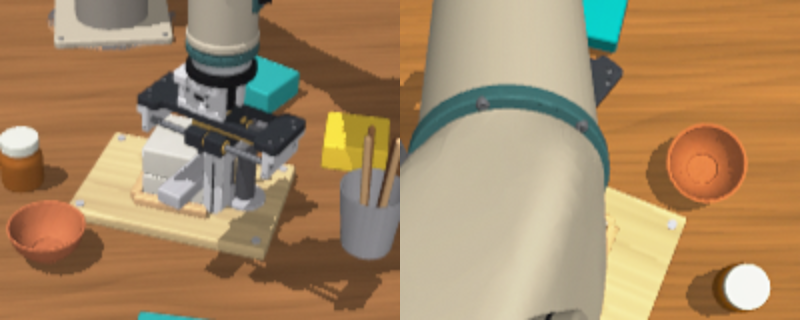

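The view shows the closed fingers standing beside the strap's outer end on the correct side, at s2 crop (215,185). Next I'll compute the arc.

```bash
cat >> h.py <<'E'
def arc(ph0,c,yaw0,phis,post=np.array([.559,.156]),r=.155,off=.0285):
    y=np.radians(yaw0); ey=np.array([np.cos(y),np.sin(y)]); ex=np.array([-ey[1],ey[0]])
    for p in phis:
        f=np.radians(p); u=np.array([np.cos(f),np.sin(f)]); n=np.array([-u[1],u[0]])
        d=post+r*u+off*n-c; print(p,[round(100*d@ex,1),round(100*d@ey,1)],round(-np.radians(p-ph0),2))
E
python3 - <<'E'
from h import *
arc(-40,np.array([.709,.0962]),50.4,[-40,-44,-48,-52,-56,-60,-64,-68,-72,-76,-80,-84])
E
```

```text
-40 [np.float64(-0.2), np.float64(-2.2)] -0.0
-44 [np.float64(-0.3), np.float64(-3.3)] 0.07
-48 [np.float64(-0.4), np.float64(-4.4)] 0.14
-52 [np.float64(-0.4), np.float64(-5.5)] 0.21
-56 [np.float64(-0.3), np.float64(-6.6)] 0.28
-60 [np.float64(-0.2), np.float64(-7.7)] 0.35
-64 [np.float64(0.1), np.float64(-8.8)] 0.42
-68 [np.float64(0.4), np.float64(-9.8)] 0.49
-72 [np.float64(0.8), np.float64(-10.9)] 0.56
-76 [np.float64(1.2), np.float64(-11.9)] 0.63
-80 [np.float64(1.7), np.float64(-12.8)] 0.7
-84 [np.float64(2.3), np.float64(-13.8)] 0.77
```

Call:
apply_moves --increments '[[[-0.1,-1.1,0],0,0],[[-0.2,-2.2,0],0,0],[[-0.3,-3.3,0],0.07,0],[[-0.4,-4.4,0],0.14,0],[[-0.4,-5.5,0],0.21,0],[[-0.3,-6.6,0],0.28,0],[[-0.2,-7.7,0],0.35,0],[[0.1,-8.8,0],0.42,0],[[0.4,-9.8,0],0.49,0],[[0.8,-10.9,0],0.56,0]]'

```text
time: 3.58
eef_pos: [0.6321, 0.0192, 0.321]
ee_rot: [0.001, 0.587, 0.81, 0.002]
wrist_force: [1.5, 1.5, 0.0]
opening: 0.0007
finger_force: 1.1
```

Run:
```python
from h import *
s=ctrl.get_obs(); print(s['eef_pos'],s['ee_rot'],s['wrist_force'],s['moment'])
s=snap('scene','s3.png')
cv2.imwrite('pics/m3.png',cv2.resize(s['pixels'][150:310,240:440],(750,600))[...,::-1])
c=np.array([.709,.0962])+.008*np.array([-.771,.637])-.109*np.array([.637,.771])
arc(-72,c,50.4-32.1,[-76,-80,-84,-88,-92,-96,-100,-104,-108,-112,-113,-114])
```

```text
[0.63205563 0.01921652 0.32100201] [0.00115877 0.58698377 0.80959623 0.00162878] [1.51751102 1.48924767 0.0245797 ] [ 0.4013794  -0.32318874 -0.03403249]
-76 [np.float64(-0.2), np.float64(-1.0)] 0.07
-80 [np.float64(-0.2), np.float64(-2.1)] 0.14
-84 [np.float64(-0.2), np.float64(-3.2)] 0.21
-88 [np.float64(-0.2), np.float64(-4.3)] 0.28
-92 [np.float64(-0.0), np.float64(-5.4)] 0.35
-96 [np.float64(0.2), np.float64(-6.5)] 0.42
-100 [np.float64(0.5), np.float64(-7.5)] 0.49
-104 [np.float64(0.9), np.float64(-8.6)] 0.56
-108 [np.float64(1.3), np.float64(-9.6)] 0.63
-112 [np.float64(1.8), np.float64(-10.6)] 0.7
-113 [np.float64(2.0), np.float64(-10.8)] 0.72
-114 [np.float64(2.1), np.float64(-11.0)] 0.73
```

View pics/m3.png

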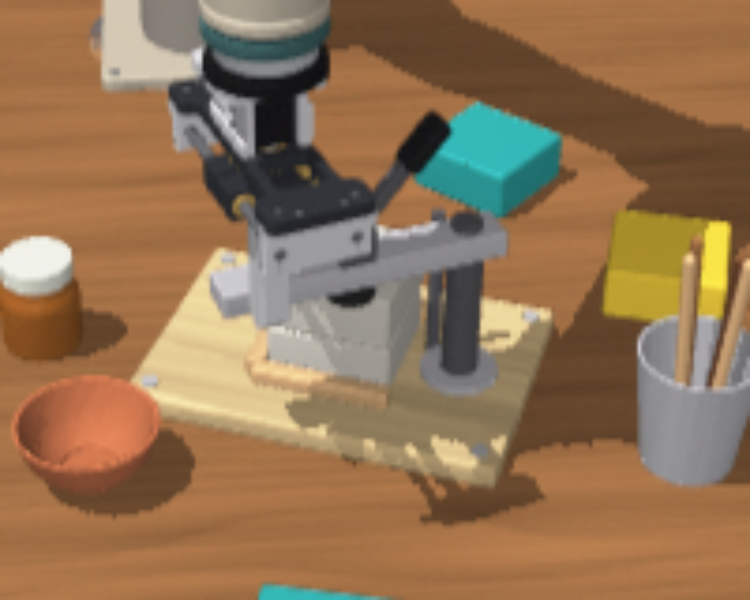

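The strap is turning with the finger: its end is at crop (230,290), the lever is still up at (425,140), and the mould is unmoved. I'll continue the push.

Call:
apply_moves --increments '[[[-0.2,-1.0,0],0.07,0],[[-0.2,-2.1,0],0.14,0],[[-0.2,-3.2,0],0.21,0],[[-0.2,-4.3,0],0.28,0],[[0,-5.4,0],0.35,0],[[0.2,-6.5,0],0.42,0],[[0.5,-7.5,0],0.49,0],[[0.9,-8.6,0],0.56,0],[[1.3,-9.4,0],0.63,0],[[1.6,-10.2,0],0.68,0],[[1.8,-10.6,0],0.7,0],[[1.8,-10.6,0],0.7,0]]'

```text
time: 5.12
eef_pos: [0.5265, 0.0029, 0.3203]
ee_rot: [0.001, 0.828, 0.56, 0.001]
wrist_force: [4.9, 0.3, 1.4]
opening: 0.0008
finger_force: 2.2
```

Call:
apply_moves --increments '[[[0,-0.2,0],0,0],[[0,-0.4,0],0,0],[[0,-0.6,0],0,0],[[0,-0.6,0],0,0]]'

```text
time: 5.62
eef_pos: [0.5245, 0.0038, 0.3206]
ee_rot: [0.006, 0.828, 0.56, 0.004]
wrist_force: [15.3, -4.8, -9.6]
opening: 0.0004
finger_force: 7.4
```

Contact is firm at the stop: 6 mm was commanded, only 2 mm moved, and the force rose to 16 N. I'll back off, rise and look.

Call:
apply_moves --increments '[[[0,0,0],0,0],[[0,1.5,0],0,0],[[0,3,0],0,0],[[0,3,-5],0,0],[[0,3,-10],0,0],[[0,3,-15],0,0],[[0,3,-15],0,0]]'

```text
time: 6.5
eef_pos: [0.5486, -0.0064, 0.473]
ee_rot: [0.001, 0.828, 0.56, 0.002]
wrist_force: [0.4, 1.0, -0.8]
opening: 0.0007
finger_force: 0.0
```

Run:
```python
from h import *
s=ctrl.get_obs(); print(s['eef_pos'],s['ee_rot'],s['wrist_force'])
s=snap('scene','s4.png')
for n,p in dict(end=[.491,-.011,.142],nut=[.559,.156,.149],pivot=[.527,.077,.158],pad=[.540,.109,.230]).items(): print(n,((proj(s,p)-[240,150])*3.75).round())
cv2.imwrite('pics/m4.png',cv2.resize(s['pixels'][150:310,240:440],(750,600))[...,::-1])
```

```text
[ 0.54861027 -0.00641083  0.47296858] [0.0014349  0.82823146 0.56037897 0.0024507 ] [ 0.42969718  1.04125464 -0.75751305]
end [210. 177.]
nut [460. 211.]
pivot [339. 180.]
pad [391.  96.]
```

View pics/m4.png

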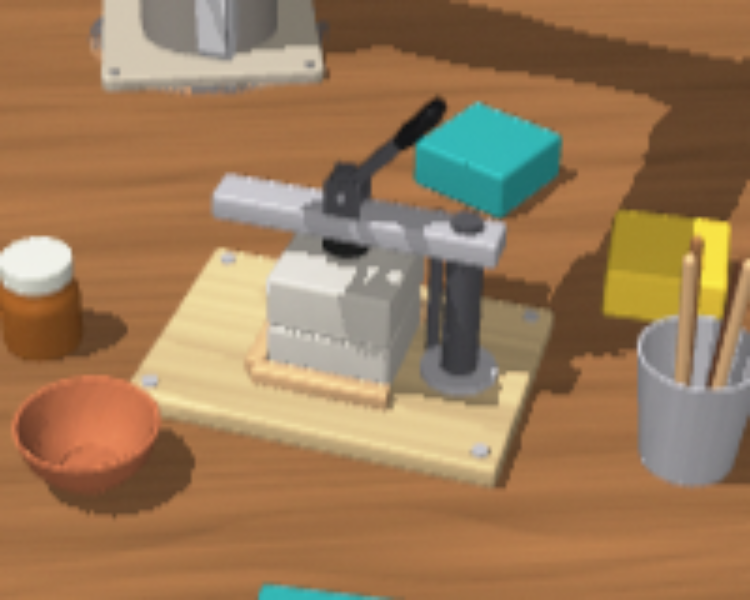

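The strap lies home: its end is at crop (220,185), the nut at (467,218), the lever base at (345,185), and the grip middle at (421,122), which is lower than predicted. I'll fit the lever angle.

Run:
```python
from h import *
s=dict(np.load('pics/s4.png.npz'))
n=ray(s,240+467/3.75,150+217/3.75,.149); print('nut',n)
e=ray(s,240+222/3.75,150+180/3.75,.142); print('end',e,np.hypot(*(e-n)[:2]),np.degrees(np.arctan2(*(e-n)[1::-1])))
u=(e-n)[:2]; u/=np.hypot(*u)
piv=n[:2]+.085*u; print('piv',piv)
for th in(60,55,50,45,40,35,30):
    a=np.radians(th); P=lambda l:((proj(s,[*(piv-l*np.cos(a)*u),.158+l*np.sin(a)])-[240,150])*3.75).round()
    print(th,P(0),P(77),P(97))
```

```text
nut [0.5665381  0.15949353 0.149     ]
end [ 0.49559265 -0.00257492  0.142     ] 0.1769164750686648 -113.64139577234978
piv [0.53245217 0.08162731]
60 [347. 184.] [-1158.  2174.] [-1150.  2162.]
55 [347. 184.] [-1389.  2028.] [-1379.  2018.]
50 [347. 184.] [-1627.  1880.] [-1615.  1870.]
45 [347. 184.] [-1875.  1725.] [-1862.  1716.]
40 [347. 184.] [-2139.  1561.] [-2124.  1552.]
35 [347. 184.] [-2425.  1384.] [-2408.  1376.]
30 [347. 184.] [-2741.  1189.] [-2721.  1182.]
```

Run:
```python
from h import *
s=dict(np.load('pics/s4.png.npz'))
piv=np.array([.530,.079]); u=np.array([-.385,-.923])
for th in(60,52,48,44,40,35):
    a=np.radians(th); P=lambda l:((proj(s,[*(piv-l*np.cos(a)*u),.158+l*np.sin(a)])-[240,150])*3.75).round()
    print(th,P(0),P(.077),P(.097))
```

```text
60 [343. 182.] [400. 106.] [415.  86.]
52 [343. 182.] [413. 116.] [432.  98.]
48 [343. 182.] [418. 122.] [439. 105.]
44 [343. 182.] [424. 127.] [446. 113.]
40 [343. 182.] [429. 134.] [452. 120.]
35 [343. 182.] [435. 141.] [459. 130.]
```

The lever stands at about 48° (joint about 0.2, so still up), with the pivot near (0.530,0.079). I'll move the fingertips above and outside of the grip.

Call:
apply_moves --increments '[[[3,-2,0],0,0],[[6,-4,0],0,0],[[9.7,-5.2,0],0,0],[[9.7,-5.2,2],0,0],[[9.7,-5.2,4.2],0,0],[[9.7,-5.2,4.2],0,0]]'

```text
time: 7.3
eef_pos: [0.5345, 0.1039, 0.4248]
ee_rot: [-0.001, 0.828, 0.56, -0.003]
wrist_force: [0.8, -0.4, -0.3]
opening: 0.0006
finger_force: 0.0
```

Run:
```python
from h import *
s=ctrl.get_obs(); print(s['eef_pos'],s['wrist_force'])
s=snap('scene','s5.png')
cv2.imwrite('pics/m5.png',cv2.resize(s['pixels'][130:290,240:440],(750,600),interpolation=cv2.INTER_CUBIC)[...,::-1])
```

```text
[0.53450099 0.10394171 0.42476148] [ 0.83781778 -0.36223783 -0.2965732 ]
```

View pics/m5.png

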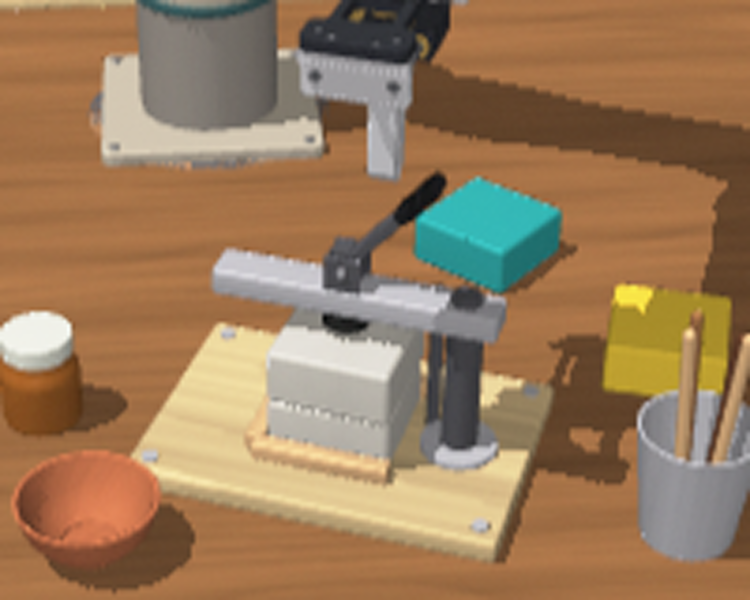

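The fingertips at crop (385,175) stand just outside the grip at (420,198), with the lever still up. I'll push down along the arc.

Call:
apply_moves --increments '[[[0.6,0.2,0.4],0,0],[[1.3,0.2,0.8],0,0],[[1.7,0.2,1.1],0,0],[[2.1,0.2,1.5],0,0],[[2.5,0.2,2.0],0,0],[[2.9,0.2,2.5],0,0],[[3.2,0.2,3.0],0,0],[[3.5,0.2,3.6],0,0],[[3.8,0.2,4.2],0,0],[[4.0,0.2,4.9],0,0],[[4.1,0.2,5.5],0,0],[[4.1,0.2,5.5],0,0]]'

```text
time: 8.85
eef_pos: [0.5535, 0.1419, 0.373]
ee_rot: [0.0, 0.828, 0.561, 0.001]
wrist_force: [1.0, 0.1, 2.0]
opening: 0.0005
finger_force: 0.9
```

Call:
apply_moves --increments '[[[0,0,0.3],0,0],[[0,0,0.6],0,0],[[0,0,0.9],0,0],[[0,0,1.2],0,0],[[0,0,1.2],0,0]]'

```text
time: 9.48
eef_pos: [0.5537, 0.1425, 0.3633]
ee_rot: [-0.001, 0.828, 0.561, 0.003]
wrist_force: [-1.7, 2.7, 17.5]
opening: 0.0006
finger_force: 8.7
```

Call:
apply_moves --increments '[[[0,0,0.3],0,0],[[0,0,0.6],0,0],[[0,0,0.9],0,0],[[0,0,0.9],0,0]]'

```text
time: 9.98
eef_pos: [0.5537, 0.1415, 0.3619]
ee_rot: [-0.002, 0.828, 0.561, 0.005]
wrist_force: [-18.0, 1.0, 74.5]
opening: 0.0007
finger_force: 37.0
```

At the stop: 1.4 mm of motion took the force to 74 N. I'll retreat straight up and check.

Call:
apply_moves --increments '[[[0,0,-0.6],0,0],[[0,0,-1.5],0,0],[[0,0,-5],0,0],[[0,0,-10],0,0],[[0,0,-14],0,0],[[0,0,-14],0,0],[[0,0,-14],0,0]]'

```text
time: 10.85
eef_pos: [0.5522, 0.1414, 0.4903]
ee_rot: [-0.001, 0.828, 0.561, -0.001]
wrist_force: [-0.2, -0.2, -0.9]
opening: 0.0004
finger_force: 0.0
```

Run:
```python
from h import *
s=ctrl.get_obs(); print(s['eef_pos'],s['wrist_force'])
s=snap('scene','s6.png')
cv2.imwrite('pics/m6.png',cv2.resize(s['pixels'][130:290,240:440],(750,600),interpolation=cv2.INTER_CUBIC)[...,::-1])
```

```text
[0.55219253 0.14139917 0.49031747] [-0.16387218 -0.22053396 -0.91950689]
```

View pics/m6.png

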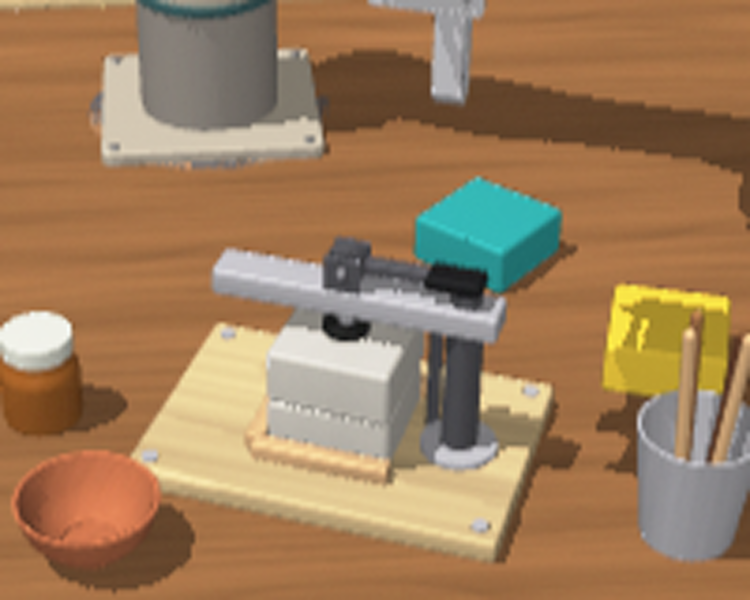

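The lever lies level along the strap with its grip at (457,278). The foot is on the mould at (345,328), and the strap, mould and bystanders have not moved.

```bash
python3 -c "
from station import ctrl
print(ctrl.hand_in())"
```

```text
the job is handed in; nothing more can be done
None
```

The strap is home against its stop, the cam lever is fully down with the foot on the mould, nothing else moved in the last picture, and the job is handed in; hand-in returned no verdict.

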